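# Hold the sprung hatch of a mask airing cabinet below its balance point

## Task

A workmate needs the blue sprung hatch held while clipping on a new damper. First take the white-and-orange filter off the closed hatch and set it flat in the blue tray; then lift the hatch by its orange grab bar to a little past its balance point, without letting it fly open or slam, ease it back until its red pointer is in the yellow sector just below the balance mark, and finish still holding it there by the bar. Leave everything else where it is.

Things in the scene. Friction and masses are not known exactly. Their poses are not given: they have to be found in the camera images.
- cabinet: Grey cabinet bolted down, 240 x 270 mm in plan, 120 mm high, open-topped under its blue hatch. Origin: centre of its underside on the table; x points from its front (grab bar side) to the hinge at the back, y left, z up.
- hatch_hinge (a point): Middle of the hatch's hinge axis, which runs along the cabinet's y; 100 mm behind the cabinet's origin (+x), 120 mm above the table.
- hatch (a joint): Opening of the blue hatch: 0 shut (level), grows as its front edge rises, stop at 1.5 rad. Plate 200 (hinge to front) x 250 x 8 mm, 0.5 kg; shut, its top is 128 mm above the table. Over-centre spring: below the balance point, 1.00 rad, it closes; above, it is thrown open. Lift at the bar about 4 N when shut, none at balance; beyond, it pulls up to 2 N. Yellow sector: 0.75 to 0.95 rad.
- balance_mark (a point): Black balance mark (hatch at 1.00 rad) on the arc scale, radius 150 mm about the hinge, 3 mm thick, standing on the cabinet's left (+y) edge up to 290 mm above the table. Scale: white, yellow sector for 0.75 to 0.95 rad, black mark, white. A red pin on the hatch's left edge is the pointer.
- grab_bar: Orange round bar fixed on the hatch, 12 mm thick, 110 mm long, parallel to the hinge, a stem at each end. Origin: its middle; hatch shut: 175 mm in front of the hinge axis and 46 mm above it (38 mm above the hatch's top). It turns with the hatch (z off the plate). Being round it can turn between the finger pads, so the gripper may stay pointing down.
- filter: White round filter with an orange band, 60 mm across, 36 mm high, about 0.09 kg, standing loose on the closed hatch. Origin: centre of its underside, z up.
- blue_tray: Blue open tray fixed to the table, 200 (its x) x 140 (its y) x 30 mm high, walls and floor 4 mm thick. Origin: centre of its underside. It may stand on either side of the cabinet.
- grey_tray: Grey tray of the same size on the other side, fixed, holding the spare filter and a screwdriver; not used.
- spare_filter: Grey-and-black filter, 60 mm across, 36 mm high, in the grey tray; origin at the centre of its underside. Leave alone.
- half_mask: Dark rubber half mask with orange valves, about 104 mm across, 78 mm high, loose on the table; origin under its centre. Leave alone.
- head_cradle: Black plastic head cradle, 128 mm across, 59 mm high, loose on the table; origin under its centre. Leave alone.
- cleaner: White bottle, 60 mm across, 160 mm high, loose on the table; origin under its centre. Leave alone.
- screwdriver: Screwdriver, 150 mm long, lying in the grey tray along the tray's x; origin near its middle. Leave alone.
Things that resemble listed ones, but are neither listed nor needed, are in the scene too. What is shaped like the filter but pink or purple is not meant.

How it is judged (in metres and radians):
On the way, in this order (a step that is already met when the one before it is completed fails the run):
1. the filter stands flat in the blue tray, let go, and the hatch is still shut (x of filter in the frame of blue_tray between -0.075 and 0.075 m and y of filter in the frame of blue_tray between -0.045 and 0.045 m and z of filter in the frame of blue_tray below 0.012 m and angle between filter's own z axis and vertical below 0.15 rad and contact force between the fingers and filter below 0.1 N and linear speed of filter below 0.03 m/s and value of joint hatch below 0.06 rad), for 0.2 s.
2. the hatch is held by its bar past the balance point (value of joint hatch above 1.02 rad and contact force between the fingers and grab_bar above 0.5 N), for 0.1 s.
At the end, for the whole second after the job is handed in: The hatch rests in the yellow sector (0.74 to 0.96 rad), still, held by the fingers on the grab bar (over 0.5 N); the filter stands flat and released in the blue tray (value of joint hatch between 0.74 and 0.96 rad and velocity of joint hatch between -0.05 and 0.05 rad/s and contact force between the fingers and grab_bar above 0.5 N and x of filter in the frame of blue_tray between -0.075 and 0.075 m and y of filter in the frame of blue_tray between -0.045 and 0.045 m and z of filter in the frame of blue_tray below 0.012 m and angle between filter's own z axis and vertical below 0.15 rad and contact force between the fingers and filter below 0.1 N and linear speed of filter below 0.03 m/s); the arm keeps its last pose, push and grip.
It fails at once if the hatch flies open (close to its stop, or opening faster than 2.5 rad/s) (value of joint hatch above 1.4 rad or velocity of joint hatch above 2.5 rad/s).
It fails at once if the hatch slams (closing faster than 2.5 rad/s) (velocity of joint hatch below -2.5 rad/s).
It fails at once if a bystander (spare filter, half mask, head cradle, bottle or screwdriver) is moved over 30 mm (distance of any of spare_filter, half_mask, head_cradle, cleaner, screwdriver from where it was at the start of the episode above 0.03 m).
It also fails if it takes over 61 s, if anything falls off the work surface, if the arm or the gripper's body presses on something with over 40 N, if the wrist force passes 120 N, or if a joint passes its speed limit or range.

## Robot

A 6-joint arm with a two-finger parallel gripper is mounted at the origin on the work surface. World frame = base frame: x ahead of the robot, y to its left, z up, the work surface at z = 0. Lengths are in m, angles in degrees, forces in N, time in s.
With the tool pointing down it reaches from about 0.4 to 0.825 m from the base axis. Payload 7 kg.
Tool frame: the origin (TCP) lies between the finger pads; the fingertips stand 19 mm ahead of it and the grasp point (between the pads) is the TCP; z points along the fingers, y is the line along which they close (so a half turn about z gives the same grasp; the last joint's range is limited). The gripper opens to 88 mm and grips with 3 to 60 N. Pads are 19 mm wide; open, the fingers measure 130 mm over their backs; the gripper's body (78 mm by 193 mm) begins 47 mm behind the grasp point.
Start: joints at [-48.295, 20.546, 0.682, 0, -70.136, -16.507], TCP at [0.287, -0.611, 0.246] pointing down, gripper open.
Joint ranges: [-176.03, 176.03], [-82.01, 121.73], [-58.28, 71.71], [-173.87, 95.51], [-174.79, -0.11], [-173.66, 173.66]. Speed limits (degrees/s): [136.94, 136.94, 172.46, 180, 180, 180].

## Interface

Orientations are given as [roll, pitch, yaw] about the fixed x, y, z axes, in that order (R = Rz(yaw) Ry(pitch) Rx(roll)).
In Python, from plant import r gives the robot as it stands. The module is installed in compiled form; this text tells all that it offers.
- The arm moves only by the shell command python3 -m pendant 'ROWS' [OPENING] [FORCE]. ROWS is JSON, a list of rows, each a list of 6 numbers: the shift along the tool's x, y, z in mm, then the turn, a rotation vector about the tool's x, y, z in rad. In form: [[tx, ty, tz, wx, wy, wz], ...]. A call has 1 to 20 rows; each row is the pose to reach, as a shift and turn from the pose commanded when the call began, along the tool's axes at that moment; what a row does not reach only later rows make up. A row lasts 1/8 s, in which the tool goes at most 62.5 mm and 10.7 degrees, less where a joint would pass 70% of its speed; a pose out of reach is approached as far as the arm can. A call with a gripper value outside its range is refused whole. OPENING is the finger opening in mm, from 0 to 87.6, set as the call begins (- or left out, the last holds). The fingers move at their own pace and stop on an object; FORCE is the grip in N (left out, the last holds). Time passes only in rows, so rows that repeat a pose let the fingers close. It gives the time, the measured TCP pose, the force, the opening and the grip force at its end, in the units of the state.
- r.get_state(): the state, without advancing time (a new reading comes with each control period).
- r.capture(name): name is "scene" or "top" or "wrist"; returns the picture (420x560x3 uint8, red, green, blue); there is no depth.
- r.camera_params(name): a dict with "mtx" (3x3 intrinsics, pixels), "rvec" (rotation vector, rad) and "tvec" (3), from world to camera coordinates, as OpenCV has them; the wrist camera has in their place "mount" (4x4, takes a point from camera to tool coordinates, whose origin is the TCP and whose axes are the flange's). Camera axes: x right, y down, z forward; pixel columns grow to the right and rows downward; lengths in m; the calibration is good to about 2 mm. A picture is of the moment at which its call begins: read the wrist's pose just before it. camera_params takes no time and is no camera call.
- r.close_job(): hands the job in; it is judged then, once.
The state is a dict: "time_s": time; "joints": joint angles; "qd": joint speeds; "joint_torque": joint torques, N m; "tcp_pos": TCP position; "eef_rot": TCP orientation; "contact_force": force on the tool from outside, world axes, zero at the start; "moment": the same for the moment, N m; "gripper_width": finger opening in m; "gripper_force": force on a finger pad.
Only numpy, scipy, OpenCV 4.12 (cv2) and the standard library are available. Lean on these libraries where they do the work, as an engineer would, in place of code of your own. Each camera call takes 0.05 s, during which the arm holds its last target. There are 200 camera calls.

## Working session

There is one attempt and no reset: what is moved stays moved. The work goes in short steps, Python scripts to look and compute and a shell command to move; the robot and the scene stay as the last step left them, time stands still between calls to the robot, and variables do not carry over. Pictures are saved under pics/ and viewed, at most 10 in all, crops included, and the job is handed in when it is done.

```bash
mkdir -p pics
cat > h.py <<'E'
import numpy as np, cv2
from plant import r
from scipy.spatial.transform import Rotation as R
def snap(n,f):
    im=r.capture(n); cv2.imwrite('pics/'+f,cv2.cvtColor(im,cv2.COLOR_RGB2BGR)); return im
def cam(n):
    p=r.camera_params(n); K=np.array(p['mtx'],float)
    if 'rvec' in p:
        Rm=cv2.Rodrigues(np.array(p['rvec'],float))[0]; t=np.array(p['tvec'],float).reshape(3)
        return K,Rm.T,-Rm.T@t
    s=r.get_state(); M=np.array(p['mount']); Rt=R.from_euler('xyz',s['eef_rot'],degrees=True).as_matrix()
    return K,Rt@M[:3,:3],Rt@M[:3,3]+np.array(s['tcp_pos'])
def ray(n,u,v,z,c=None):
    K,Rw,o=c or cam(n); d=Rw@np.linalg.inv(K)@np.array([u,v,1.]); return o+d*(z-o[2])/d[2]
def proj(n,P,c=None):
    K,Rw,o=c or cam(n); q=K@(Rw.T@(np.array(P)-o)); return q[:2]/q[2]
E
python3 - <<'E'
from h import *
a=snap('top','top.png');b=snap('scene','scene.png')
cv2.imwrite('pics/both.png',cv2.cvtColor(np.vstack([a,b]),cv2.COLOR_RGB2BGR)[:, :]) 
for n in('top','scene'): print(n,cam(n)[2],cam(n)[0][0,0])
print(r.get_state())
E
```

```text
top [0.38348011 0.00476497 1.04817583] 382.1242482882018
scene [1.00413242 0.59616114 1.09196565] 513.7607638043139
{'time_s': 0.1, 'joints': array([-4.82949320e+01,  2.05879757e+01,  6.39590091e-01, -1.85892270e-02,
       -7.01365170e+01, -1.65074298e+01]), 'qd': array([-0.03359999, -0.04138719,  0.12812284,  0.09628757,  0.03978282,
        0.07497043]), 'joint_torque': array([-3.85595748e-03, -5.84161484e+01,  2.93750399e+01,  7.01546386e+00,
        1.02156086e-02, -6.72681563e-05]), 'tcp_pos': array([ 0.28718872, -0.61040402,  0.24471071]), 'eef_rot': array([ 1.79913631e+02, -7.37081734e-03, -1.54808685e+02]), 'contact_force': array([-0.30236533,  0.58593986, -0.31306883]), 'moment': array([-0.03178188,  0.00513899, -0.00651725]), 'gripper_force': 0.0, 'gripper_width': 0.08740356216268094}
```

View pics/top.png

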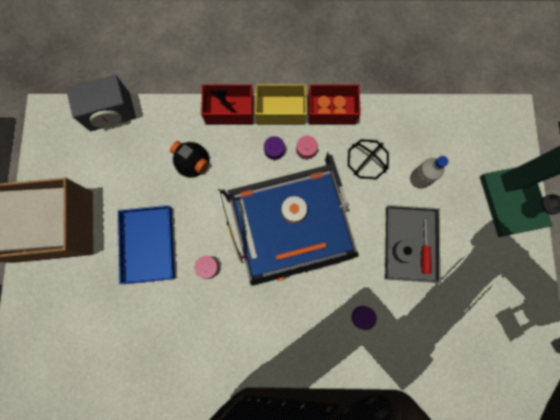

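View pics/scene.png

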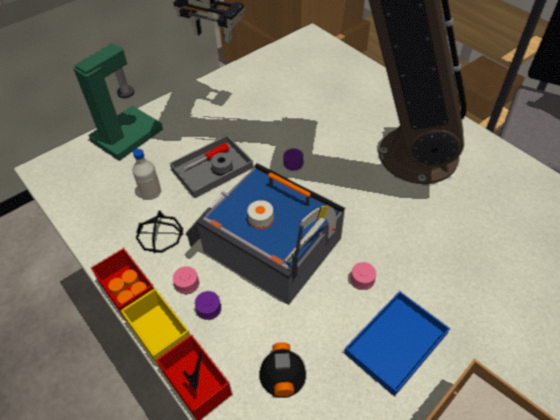

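Top view: the orange bar is at about (301,251), the filter on the hatch at (294,209), and the blue tray on the left at (147,245). The cabinet is yawed about 15°, with the arc scale on its left edge around (235,225). Next I measure with colour masks.

```bash
cat > m.py <<'E'
from h import *
def blobs(im,lo,hi,roi,amin=30):
    hsv=cv2.cvtColor(im,cv2.COLOR_RGB2HSV); m=cv2.inRange(hsv,lo,hi); k=np.zeros_like(m); x0,y0,x1,y1=roi; k[y0:y1,x0:x1]=m[y0:y1,x0:x1]
    return [c for c in cv2.findContours(k,cv2.RETR_EXTERNAL,cv2.CHAIN_APPROX_NONE)[0] if cv2.contourArea(c)>amin]
E
python3 - <<'E'
from m import *
T=cv2.cvtColor(cv2.imread('pics/top.png'),cv2.COLOR_BGR2RGB);S=cv2.cvtColor(cv2.imread('pics/scene.png'),cv2.COLOR_BGR2RGB)
def show(n,im,lo,hi,roi,z,name,a=30):
    for c in blobs(im,lo,hi,roi,a):
        (u,v),wh,an=cv2.minAreaRect(c); B=[ray(n,*q,z)[:2] for q in cv2.boxPoints(((u,v),wh,an))]
        e=[B[1]-B[0],B[2]-B[1]]; L=max(e,key=np.linalg.norm)
        print(n,name,(round(u),round(v)),ray(n,u,v,z).round(4),'size',[round(float(np.linalg.norm(q)),3) for q in e],'yaw',round(float(np.degrees(np.arctan2(L[1],L[0])))%180,1))
show('top',T,(4,130,120),(18,255,255),(262,235,340,270),.166,'bar')
show('scene',S,(4,130,120),(18,255,255),(262,170,315,205),.166,'bar')
show('top',T,(0,0,130),(179,70,255),(275,192,312,226),.164,'filter',150)
show('scene',S,(0,0,130),(179,70,255),(242,198,280,232),.15,'filter',150)
show('top',T,(4,130,120),(18,255,255),(275,192,312,226),.164,'filtdot',10)
show('scene',S,(4,130,120),(18,255,255),(245,200,275,220),.164,'filtdot',10)
show('top',T,(100,120,40),(125,255,255),(100,190,190,300),.03,'tray')
show('scene',S,(100,120,40),(125,255,255),(330,280,460,400),.02,'tray')
show('top',T,(100,120,40),(125,255,255),(230,160,360,285),.128,'hatch',500)
E
```

```text
top bar (301, 251) [ 0.4669 -0.0455  0.166 ] size [0.118, 0.01] yaw 104.5
scene bar (289, 184) [ 0.4646 -0.0478  0.166 ] size [0.014, 0.122] yaw 105.3
top filter (294, 208) [ 0.5681 -0.031   0.164 ] size [0.057, 0.058] yaw 179.2
scene filter (260, 210) [ 0.5611 -0.0399  0.15  ] size [0.063, 0.061] yaw 139.3
top filtdot (294, 208) [ 0.5681 -0.031   0.164 ] size [0.019, 0.019] yaw 179.4
scene filtdot (260, 210) [ 0.5667 -0.0316  0.164 ] size [0.021, 0.022] yaw 88.3
top tray (145, 244) [0.4972 0.3615 0.03  ] size [0.146, 0.202] yaw 5.5
scene tray (396, 340) [0.5026 0.364  0.02  ] size [0.221, 0.152] yaw 9.0
top hatch (292, 224) [ 0.535  -0.0272  0.128 ] size [0.259, 0.198] yaw 105.3
```

```bash
cat >> h.py <<'E'
def rows(P,yaw):
    s=r.get_state(); Rt=R.from_euler('xyz',s['eef_rot'],degrees=True); d=np.array(P)-s['tcp_pos']
    w=(Rt.inv()*R.from_euler('xyz',[180,0,yaw],degrees=True)).as_rotvec()
    return (Rt.inv().apply(d)*1000).round(1),w.round(4)
E
python3 -c "
from h import *
print(rows([.567,-.031,.26],-165))"
```

```text
(array([-499.8,  405.2,  -14.7]), array([ 0.0015, -0.0003,  0.1779]))
```

```bash
python3 -m pendant '[[-20,16,-14,0,0,0.02],[-60,48,-15,0,0,0.04],[-105,85,-15,0,0,0.06],[-150,122,-15,0,0,0.08],[-195,158,-15,0,0,0.1],[-240,195,-15,0,0,0.12],[-285,231,-15,0,0,0.14],[-330,268,-15,0,0,0.16],[-375,304,-15,0,0,0.178],[-420,340,-15,0,0,0.178],[-460,373,-15,0,0,0.178],[-485,393,-15,0,0,0.178],[-500,405,-15,0,0,0.178],[-500,405,-15,0,0,0.178],[-500,405,-15,0,0,0.178]]' 87
python3 - <<'E'
from h import *
snap('wrist','w1.png'); print(r.get_state()['tcp_pos'], proj('wrist',[.567,-.031,.164]),proj('wrist',[.466,-.0465,.172]))
E
```

```text
time_s: 1.98
tcp_pos: [0.5669, -0.0321, 0.2604]
eef_rot: [-180.0, -0.0, -165.0]
contact_force: [-0.7, -0.2, -0.1]
gripper_width: 0.0869
gripper_force: 0.0
[ 0.56689148 -0.0323077   0.26055362] [274.87180678 217.26218322] [290.62839395  84.53948726]
```

View pics/w1.png

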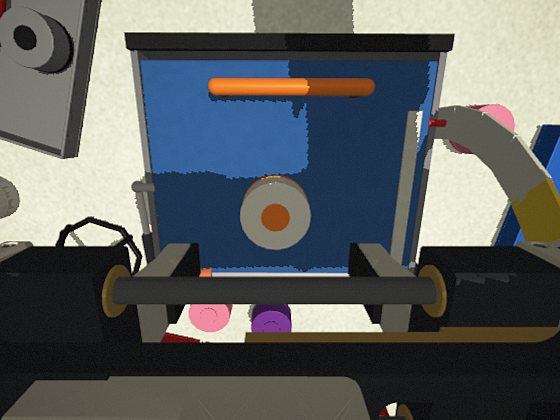

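The wrist view shows the filter centre at (275,217) and the bar centre at (291,87), both within 3 px of the predicted positions. I descend to the filter and grip it.

```bash
python3 -m pendant '[[0,0,20,0,0,0],[0,0,45,0,0,0],[0,0,70,0,0,0],[0,0,90,0,0,0],[0,0,102,0,0,0],[0,0,108,0,0,0],[0,0,108,0,0,0]]' 87 && python3 -m pendant '[[0,0,0,0,0,0],[0,0,0,0,0,0],[0,0,0,0,0,0],[0,0,0,0,0,0],[0,0,0,0,0,0],[0,0,0,0,0,0],[0,0,0,0,0,0],[0,0,0,0,0,0]]' 40 15
```

```text
time_s: 2.9
tcp_pos: [0.5674, -0.0317, 0.1527]
eef_rot: [-180.0, 0.0, -165.0]
contact_force: [-0.3, 0.4, 0.1]
gripper_width: 0.0869
gripper_force: 0.0
time_s: 3.9
tcp_pos: [0.5675, -0.0313, 0.1528]
eef_rot: [-180.0, 0.0, -165.0]
contact_force: [-2.9, 1.0, 5.0]
gripper_width: 0.06
gripper_force: 15.0
```

```bash
python3 -m pendant '[[0,0,-6,0,0,0],[0,0,-25,0,0,0],[0,0,-55,0,0,0],[0,0,-90,0,0,0],[0,0,-125,0,0,0],[0,0,-160,0,0,0],[0,0,-190,0,0,0],[0,0,-204,0,0,0],[0,0,-207,0,0,0],[0,0,-207,0,0,0]]' && python3 -c "
from h import *
print(rows([.499,.362,.36],-85),r.get_state()['joints'])"
```

```text
time_s: 5.15
tcp_pos: [0.567, -0.0314, 0.3583]
eef_rot: [180.0, -0.1, -165.0]
contact_force: [-0.0, -0.7, -0.8]
gripper_width: 0.0597
gripper_force: 15.0
(array([-36.1, 397.6,  -1.6]), array([ 1.6000e-03, -1.2000e-03, -1.3964e+00])) [ 1.65549627e+01  7.46209808e+00 -2.20558146e+00 -2.62534007e-02
 -8.04315064e+01 -9.15588741e+01]
```

```bash
python3 -m pendant '[[-2,15,0,0,0,-0.07],[-5,45,0,0,0,-0.19],[-8,80,0,0,0,-0.32],[-11,115,0,0,0,-0.45],[-14,150,0,0,0,-0.58],[-17,185,0,0,0,-0.71],[-20,220,0,0,0,-0.84],[-23,255,0,0,0,-0.97],[-26,290,0,0,0,-1.1],[-29,325,0,0,0,-1.22],[-32,358,0,0,0,-1.32],[-35,385,0,0,0,-1.38],[-36,398,0,0,0,-1.396],[-36,398,0,0,0,-1.396],[-36,398,0,0,0,-1.396]]'
python3 - <<'E'
from m import *
im=snap('wrist','w2.png'); print(rows([.499,.362,.029],-85))
for z in(.03,.004):
  for c in blobs(im,(100,120,30),(125,255,255),(0,0,560,420),800):
    q=cv2.minAreaRect(c); print(q,ray('wrist',*q[0],z).round(4));
E
```

```text
time_s: 7.02
tcp_pos: [0.4993, 0.3616, 0.3596]
eef_rot: [180.0, -0.0, -85.1]
contact_force: [-0.1, -0.8, -1.1]
gripper_width: 0.0594
gripper_force: 15.0
(array([-5.000e-01,  3.000e-01,  3.308e+02]), array([-0.0001,  0.    , -0.0016]))
((274.08251953125, 171.27740478515625), (86.83399200439453, 129.05825805664062), 89.18154907226562) [0.4993 0.3616 0.03  ]
((274.08251953125, 171.27740478515625), (86.83399200439453, 129.05825805664062), 89.18154907226562) [0.499  0.3658 0.004 ]
```

View pics/w2.png

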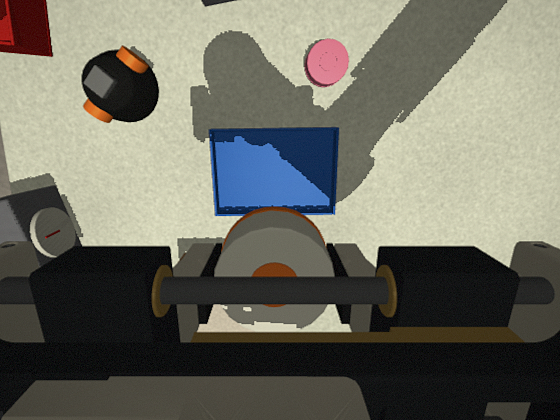

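The wrist view shows the tray at about (274,171), which is where I expected it, with the filter held square in the grip. I lower it.

```bash
python3 -m pendant '[[0,0,15,0,0,0],[0,0,45,0,0,0],[0,0,85,0,0,0],[0,0,130,0,0,0],[0,0,175,0,0,0],[0,0,220,0,0,0],[0,0,260,0,0,0],[0,0,290,0,0,0],[0,0,310,0,0,0],[0,0,320,0,0,0],[0,0,325,0,0,0],[0,0,328,0,0,0],[0,0,330,0,0,0],[0,0,330,0,0,0]]'
```

```text
time_s: 8.82
tcp_pos: [0.4992, 0.3625, 0.03]
eef_rot: [-180.0, 0.0, -85.0]
contact_force: [-0.3, 0.2, -0.9]
gripper_width: 0.0599
gripper_force: 15.0
```

```bash
python3 -m pendant '[[0,0,0.5,0,0,0],[0,0,1,0,0,0],[0,0,1,0,0,0]]' - && python3 -m pendant '[[0,0,0,0,0,0],[0,0,0,0,0,0],[0,0,0,0,0,0],[0,0,0,0,0,0]]' 84 && python3 -m pendant '[[0,0,-10,0,0,0],[0,0,-40,0,0,0],[0,0,-85,0,0,0],[0,0,-135,0,0,0],[0,0,-185,0,0,0],[0,0,-235,0,0,0],[0,0,-280,0,0,0],[0,0,-315,0,0,0],[0,0,-330,0,0,0],[0,0,-330,0,0,0]]'
python3 - <<'E'
from m import *
im=snap('scene','s2.png')
for c in blobs(im,(0,0,130),(179,70,255),(350,290,445,385),100):
    q=cv2.minAreaRect(c); print(q,ray('scene',*q[0],.03).round(4))
for c in blobs(im,(4,130,120),(18,255,255),(350,290,445,385),8):
    q=cv2.minAreaRect(c); print('dot',q,ray('scene',*q[0],.04).round(4))
print(proj('scene',[.4992,.3625,.04]))
print(rows([.466,-.0465,.36],-165),rows([.35,.16,.36],-125))
E
```

```text
time_s: 9.2
tcp_pos: [0.4992, 0.3625, 0.0289]
eef_rot: [-180.0, 0.0, -85.0]
contact_force: [-1.4, -0.3, 2.4]
gripper_width: 0.06
gripper_force: 15.0
time_s: 9.7
tcp_pos: [0.4991, 0.3624, 0.0285]
eef_rot: [180.0, -0.0, -85.0]
contact_force: [-0.7, 0.2, 0.3]
gripper_width: 0.0834
gripper_force: 0.0
time_s: 10.95
tcp_pos: [0.4991, 0.3624, 0.3594]
eef_rot: [-179.9, 0.1, -85.0]
contact_force: [-0.8, 0.9, -1.0]
gripper_width: 0.084
gripper_force: 0.0
((364.5, 372.0), (24.0, 29.0), 90.0) [0.6119 0.3722 0.03  ]
((434.50079345703125, 369.3428039550781), (28.261459350585938, 61.71626281738281), 40.10091018676758) [0.4945 0.4637 0.03  ]
((397.5, 336.5), (23.0, 27.0), 90.0) [0.498  0.3624 0.03  ]
((434.5, 304.0), (28.0, 19.0), 90.0) [0.3725 0.3627 0.03  ]
((367.0, 294.5), (9.0, 34.0), 90.0) [0.4729 0.2444 0.03  ]
dot ((397.5, 334.5), (9.0, 9.0), 90.0) [0.4992 0.3614 0.04  ]
[397.89716576 334.85994712]
(array([404.3,  68.1,  -2. ]), array([ 6.0000e-04, -5.0000e-04,  1.3959e+00])) (array([188.5, 165.7,  -2. ]), array([ 7.000e-04, -3.000e-04,  6.978e-01]))
```

View pics/s2.png

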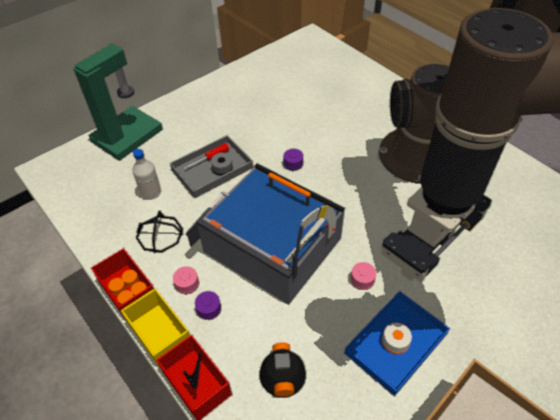

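The filter is standing flat in the blue tray, at about (397,335). Next I go above the bar.

```bash
python3 -m pendant '[[15,2,0,0,0,0],[45,8,0,0,0,-0.03],[80,14,0,0,0,-0.06],[115,20,0,0,0,-0.09],[150,26,0,0,0,-0.12],[185,31,0,0,0,-0.15],[220,37,0,0,0,-0.175],[255,43,0,0,0,-0.175],[290,49,0,0,0,-0.175],[325,55,0,0,0,-0.175],[358,61,0,0,0,-0.175],[385,65,0,0,0,-0.175],[400,68,0,0,0,-0.175],[404,68,0,0,0,-0.175],[404,68,0,0,0,-0.175],[404,68,0,0,0,-0.175]]' 60
python3 - <<'E'
from m import *
im=snap('wrist','w3.png'); print(r.get_state()['tcp_pos'],r.get_state()['joints'].round(), proj('wrist',[.466,-.0465,.172]))
for c in blobs(im,(4,130,60),(18,255,255),(150,20,420,300),100):
    q=cv2.minAreaRect(c); print(q,ray('wrist',*q[0],.168).round(4))
    B=sorted([tuple(ray('wrist',*p,.168)[:2].round(4)) for p in cv2.boxPoints(q)]); print(B)
E
```

```text
time_s: 13.0
tcp_pos: [0.4666, -0.0455, 0.3584]
eef_rot: [180.0, 0.0, -74.9]
contact_force: [-0.4, 0.2, 0.4]
gripper_width: 0.0599
gripper_force: 0.0
[ 0.46658477 -0.04543186  0.35845909] [ 19.  -3. -13.  -0. -80.  -4.] [274.96860377 191.22283859]
((274.5, 187.5), (103.0, 9.0), 90.0) [ 0.4674 -0.0496  0.168 ]
[(np.float64(0.4459), np.float64(0.0094)), (np.float64(0.4563), np.float64(0.0122)), (np.float64(0.4774), np.float64(-0.1056)), (np.float64(0.4868), np.float64(-0.1031))]
```

View pics/w3.png

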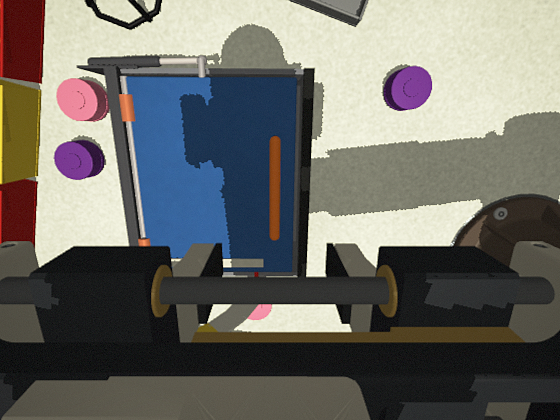

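The bar appears vertical at (274.5,187.5), centred between the fingers and in line with the estimate. I descend and grip.

```bash
python3 -m pendant '[[0,0,15,0,0,0],[0,0,40,0,0,0],[0,0,75,0,0,0],[0,0,110,0,0,0],[0,0,140,0,0,0],[0,0,165,0,0,0],[0,0,180,0,0,0],[0,0,188,0,0,0],[0,0,189,0,0,0],[0,0,189,0,0,0]]' && python3 -m pendant '[[0,0,0,0,0,0],[0,0,0,0,0,0],[0,0,0,0,0,0],[0,0,0,0,0,0],[0,0,0,0,0,0],[0,0,0,0,0,0],[0,0,0,0,0,0],[0,0,0,0,0,0],[0,0,0,0,0,0],[0,0,0,0,0,0]]' 0 30
```

```text
time_s: 14.3
tcp_pos: [0.4669, -0.046, 0.1702]
eef_rot: [-179.9, -0.0, -75.0]
contact_force: [0.9, -0.0, -1.0]
gripper_width: 0.0599
gripper_force: 0.0
time_s: 15.55
tcp_pos: [0.4662, -0.0461, 0.1695]
eef_rot: [180.0, 0.0, -75.0]
contact_force: [-3.6, -0.2, 3.6]
gripper_width: 0.0106
gripper_force: 30.0
```

```bash
python3 -c "
import numpy as np
for t in np.arange(0,1.13,.05): print(round(t,2),round(-1e3*(.175-.175*np.cos(t)+.046*np.sin(t)),1),round(-1e3*(.175*np.sin(t)+.046*np.cos(t)-.046),1))"
```

```text
0.0 -0.0 -0.0
0.05 -2.5 -8.7
0.1 -5.5 -17.2
0.15 -8.8 -25.6
0.2 -12.6 -33.9
0.25 -16.8 -41.9
0.3 -21.4 -49.7
0.35 -26.4 -57.2
0.4 -31.7 -64.5
0.45 -37.4 -71.5
0.5 -43.5 -78.3
0.55 -49.9 -84.7
0.6 -56.5 -90.8
0.65 -63.5 -96.5
0.7 -70.8 -101.9
0.75 -78.3 -106.9
0.8 -86.1 -111.6
0.85 -94.1 -115.8
0.9 -102.3 -119.7
0.95 -110.6 -123.1
1.0 -119.2 -126.1
1.05 -127.8 -128.7
1.1 -136.6 -130.8
```

```bash
python3 -m pendant '[[0,-1,-4,0,0,0],[0,-2.5,-8.7,0,0,0],[0,-5.5,-17.2,0,0,0],[0,-8.8,-25.6,0,0,0],[0,-12.6,-33.9,0,0,0],[0,-16.8,-41.9,0,0,0],[0,-21.4,-49.7,0,0,0],[0,-26.4,-57.2,0,0,0],[0,-31.7,-64.5,0,0,0],[0,-34.5,-68,0,0,0],[0,-34.5,-68,0,0,0]]'
python3 - <<'E'
from h import *
s=r.get_state(); d=s['tcp_pos']-np.array([.4662,-.0461,.1695]); print(d@[.966,.259,0],d[2],s['contact_force'])
E
```

```text
time_s: 16.92
tcp_pos: [0.4986, -0.0376, 0.2385]
eef_rot: [179.9, -0.0, -75.0]
contact_force: [-9.7, -3.6, 2.8]
gripper_width: 0.0111
gripper_force: 30.0
0.03354955908915188 0.06895494263576857 [-9.7399907  -3.59441472  2.76800581]
```

```bash
python3 -m pendant '[[0,-3,-3.5,0,0,0],[0,-9,-10.3,0,0,0],[0,-15.4,-16.7,0,0,0],[0,-22,-22.8,0,0,0],[0,-29,-28.5,0,0,0],[0,-36.3,-33.9,0,0,0],[0,-43.8,-38.9,0,0,0],[0,-47.7,-41.3,0,0,0],[0,-47.7,-41.3,0,0,0],[0,-47.7,-41.3,0,0,0]]'
python3 - <<'E'
from h import *
s=r.get_state(); d=s['tcp_pos']-np.array([.4662,-.0461,.1695]); x,z=d@[.966,.259,0],d[2]; print(x,z,s['contact_force'],np.arctan2(z+.046,.175-x)-.257)
snap('scene','s3.png')
im=cv2.imread('pics/s3.png')[130:300,180:400]; cv2.imwrite('pics/s3c.png',cv2.resize(im,None,fx=3,fy=3,interpolation=cv2.INTER_CUBIC))
E
```

```text
time_s: 18.18
tcp_pos: [0.5462, -0.0252, 0.2817]
eef_rot: [-179.9, -0.1, -75.0]
contact_force: [-8.4, -1.2, 9.2]
gripper_width: 0.0112
gripper_force: 30.0
0.082724064986945 0.1122428980417308 [-8.41287416 -1.15624358  9.19691526] 0.7858747623085703
```

View pics/s3c.png

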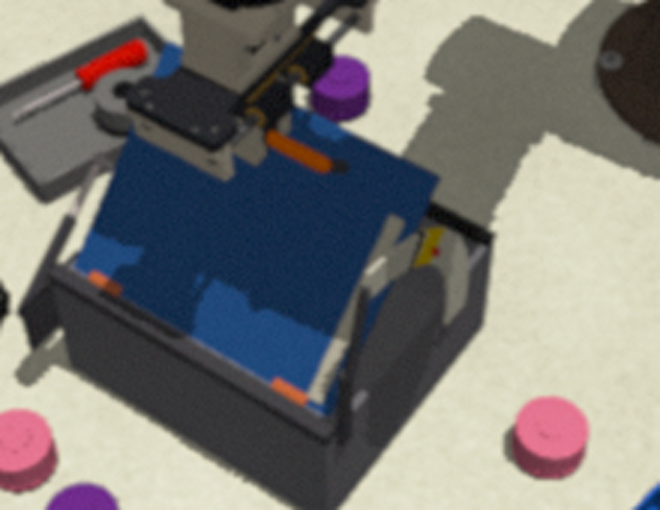

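The red pin is on the yellow sector at (434,250), which agrees with about 0.78 rad. I continue past the balance point.

```bash
python3 -m pendant '[[0,-3.9,-2.3,0,0,0],[0,-8,-4.4,0,0,0],[0,-11.9,-6.5,0,0,0],[0,-16,-8.5,0,0,0],[0,-20.1,-10.4,0,0,0],[0,-24.2,-12.2,0,0,0],[0,-28.4,-13.8,0,0,0],[0,-32.7,-15.4,0,0,0],[0,-37,-16.8,0,0,0],[0,-41.3,-18.2,0,0,0],[0,-45.6,-19.4,0,0,0],[0,-50.9,-20.7,0,0,0],[0,-50.9,-20.7,0,0,0],[0,-50.9,-20.7,0,0,0],[0,-50.9,-20.7,0,0,0]]'
python3 - <<'E'
from m import *
s=r.get_state(); d=s['tcp_pos']-np.array([.4662,-.0461,.1695]); x,z=d@[.966,.259,0],d[2]; print(x,z,s['contact_force'],np.arctan2(z+.046,.175-x)-.257)
im=snap('scene','s4.png')
# red pin; expected pixel for several angles: pin radius 150 at y'~+0.13
h=np.array([.466,-.0465])+.175*np.array([.966,.259])
for t in(.775,.95,1.,1.05,1.1):
  p=h-.15*np.cos(t)*np.array([.966,.259])+.13*np.array([-.259,.966]); print(t,proj('scene',[*p,.12+.15*np.sin(t)]).round(1))
for f in('s3','s4'):
  I=cv2.cvtColor(cv2.imread(f'pics/{f}.png'),cv2.COLOR_BGR2RGB)
  for lo,hi in(((0,150,60),(4,255,255)),((174,150,60),(179,255,255))):
    for c in blobs(I,lo,hi,(290,170,350,260),0): print(f,cv2.boundingRect(c))
im=cv2.imread('pics/s4.png')[130:300,180:400]; cv2.imwrite('pics/s4c.png',cv2.resize(im,None,fx=3,fy=3,interpolation=cv2.INTER_CUBIC))
E
```

```text
time_s: 20.1
tcp_pos: [0.5962, -0.012, 0.3007]
eef_rot: [-179.9, -0.1, -75.0]
contact_force: [-0.3, -4.4, 4.5]
gripper_width: 0.0109
gripper_force: 30.0
0.1344394484543749 0.13117270379971904 [-0.30844855 -4.39462466  4.5438714 ] 1.0887422476988569
0.775 [319.9 210.4]
0.95 [315.2 211.3]
1.0 [313.7 211.9]
1.05 [312.1 212.7]
1.1 [310.5 213.6]
s4 (315, 217, 2, 2)
```

View pics/s4c.png

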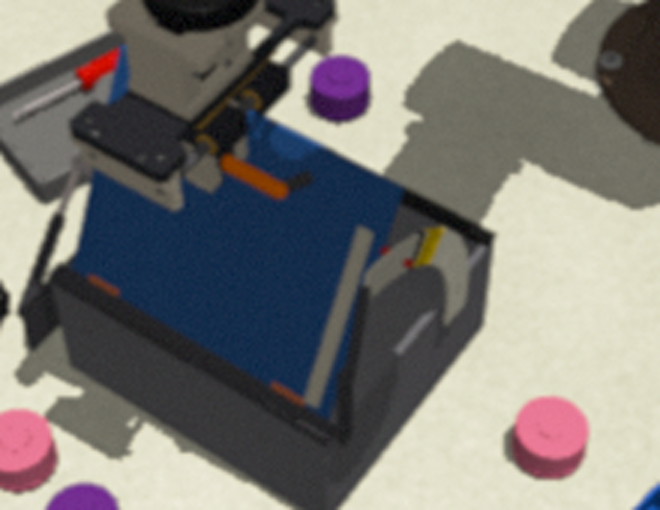

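The pin is at (408,263) in the crop, just past the yellow sector and the black mark, so the hatch is at about 1.08 rad. I ease it back to about 0.86.

```bash
python3 -m pendant '[[0,2,0.5,0,0,0],[0,5.3,1.3,0,0,0],[0,9.6,2.6,0,0,0],[0,13.9,3.9,0,0,0],[0,18.2,5.4,0,0,0],[0,22.5,6.9,0,0,0],[0,26.7,8.6,0,0,0],[0,30.8,10.3,0,0,0],[0,34.1,11.9,0,0,0],[0,36.5,13,0,0,0],[0,37.4,13.4,0,0,0],[0,37.4,13.4,0,0,0],[0,37.4,13.4,0,0,0],[0,37.4,13.4,0,0,0],[0,37.4,13.4,0,0,0],[0,37.4,13.4,0,0,0]]'
python3 - <<'E'
from m import *
s=r.get_state(); d=s['tcp_pos']-np.array([.4662,-.0461,.1695]); x,z=d@[.966,.259,0],d[2]; print(x,z,s['contact_force'],np.arctan2(z+.046,.175-x)-.257,s['gripper_force'])
im=snap('scene','s5.png')
im=cv2.imread('pics/s5.png')[130:385,180:450]; cv2.imwrite('pics/s5c.png',cv2.resize(im,None,fx=2.3,fy=2.3,interpolation=cv2.INTER_CUBIC))
E
```

```text
time_s: 22.15
tcp_pos: [0.5599, -0.0214, 0.2869]
eef_rot: [-179.9, -0.0, -75.0]
contact_force: [0.2, -5.1, 3.8]
gripper_width: 0.0107
gripper_force: 30.0
0.09692004635667267 0.11742319669427878 [ 0.22576222 -5.1253043   3.75248902] 0.8680841043908444 29.977929890155792
```

View pics/s5c.png

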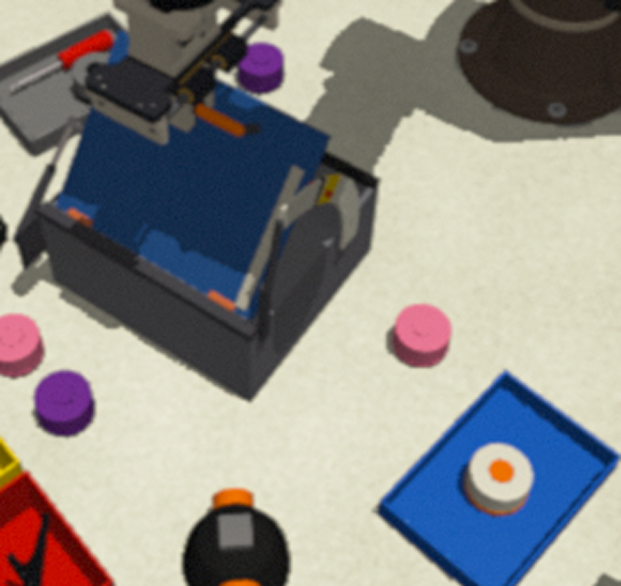

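The pin is inside the yellow sector at (329,193), the bar is gripped, and the filter is flat in the tray at (498,480). I hand the job in.

```bash
python3 -c "
from plant import r
print(r.close_job())"
```

```text
the job is handed in; nothing more can be done
None
```

The job is handed in: the filter is flat in the blue tray, and the hatch went to about 1.08 rad and is now held by its bar at about 0.87 rad, in the yellow sector (no verdict came back).

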